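# Close and hold the cover of a board test fixture

## Robot

A 7-joint arm with a two-finger parallel gripper is mounted at the origin on the work surface. World frame = base frame: x ahead of the robot, y to its left, z up, the work surface at z = 0. Lengths are in m, angles in rad, forces in N, time in s.
With the tool pointing down it reaches from about 0.375 to 0.925 m from the base axis. Payload 3.1 kg.
Tool frame: the origin (TCP) lies between the finger pads; the fingertips stand arm.tcp_to_tips ahead of it and the grasp point (between the pads) lies 6 mm ahead of it (arm.tcp_to_tips is the distance from the TCP to the fingertips, in m); z points along the fingers, y is the line along which they close (so a half turn about z gives the same grasp; the last joint's range is limited). The gripper opens to 85 mm and grips with 20 to 120 N. Pads are 22 mm wide; open, the fingers measure 114 mm over their backs; the gripper's body (76 mm by 85 mm) begins 54 mm behind the grasp point. The pads swing forward as they close: fully open they stand 13 mm farther back than shut.
Start: joints at [-1.198, 0.383, 0.044, 1.598, -0.018, 1.161, -0.05], TCP at [0.295, 0.579, 0.256] pointing down, gripper open.
Joint ranges: [-2.61, 2.61], [-0.41, 2.15], [-1.48, 1.57], [0, 2.5], [-1.57, 4.71], [0.05, 1.97], [-2.85, 2.85]. Speed limits (rad/s): [2.79, 2.79, 3.14, 3.14, 3.14, 3.14, 3.14].

## Interface

Orientations are given as a 3x3 rotation matrix whose columns are the frame's x, y, z axes.
In Python, from cell import arm, vision, ticket gives the robot as it stands.
- The arm moves only by the shell command python3 -m creep 'ROWS'. ROWS is JSON, a list of rows, each a list of 7 numbers: the shift along the tool's x, y, z in units of 0.3 m (1.0 is 0.3 m), then the turn, a rotation vector about the tool's x, y, z in units of pi rad (1.0 is pi rad), then the opening, from -1 (shut) to 1 (fully open). A call has exactly 8 rows; each row is the pose to reach, as a shift and turn from the pose commanded when the call began, along the tool's axes at that moment, turning the shorter way round; what a row does not reach only later rows make up. A row lasts 1/8 s, in which the tool goes at most 62.5 mm and 10.7 degrees, less where a joint would pass 70% of its speed; a pose out of reach is approached as far as the arm can. A call with a number of a shift or a turn outside -1 to 1 is refused whole. A call with a gripper value outside its range is refused whole. The fingers move at their own pace and stop on an object; the grip force is fixed at half the most. Time passes only in rows, so rows that repeat a pose let the fingers close, or fill a call up. It gives the time, the measured TCP pose, the force, the opening and the grip force at its end, in the units of the state.
- arm.sense(): the state, without advancing time (a new reading comes with each control period).
- vision.read_camera(name): name is "side" or "top"; returns the picture (400x640x3 uint8, red, green, blue); there is no depth.
- vision.camera_model(name): a dict with "vfov" (degrees; the focal length in pixels is half the picture's height over the tangent of half this angle, whatever the lens; pixels are square), "cx", "cy" (the principal point, pixels), "R" (3x3) and "t" (3): a world point X has camera coordinates R X + t. Camera axes: x right, y down, z forward; pixel columns grow to the right and rows downward; lengths in m; the calibration is good to about 2 mm. A picture is of the moment at which its call begins. camera_model takes no time and is no camera call.
- ticket.sign_off(): hands the job in; it is judged then, once.
The state is a dict: "time": time; "qpos": joint angles; "dq": joint speeds; "tau": joint torques, N m; "position": TCP position; "ee_rot": TCP orientation; "force": force on the tool from outside, world axes, zero at the start; "ft_torque": the same for the moment, N m; "width": finger opening in m; "grip_force": force on a finger pad.
Only numpy, scipy, OpenCV 4.12 (cv2) and the standard library are available. Lean on these libraries where they do the work, as an engineer would, in place of code of your own. Each camera call takes 0.05 s, during which the arm holds its last target. There are 200 camera calls.

## Task

Slide the circuit-board carrier of the test fixture fully home against its stop under the cover; then, with the cover still up on its springs, turn the winged quarter-turn fastener until the slot along its top lines up with the two index lines on the cover. Then press the cover down flush against the frame and finish while still holding it down there with the gripper; leave the brush, the spool and the parts tray where they are.

Things in the scene. Friction and masses are not known exactly. Their poses are not given: they have to be found in the camera images.
- fixture: Test fixture fixed to the bench: steel base 180 (x) x 360 (y) x 12 mm, open slideway at its -y end, 40 mm high grey frame under an aluminium cover at its +y end. Origin at bench height, 5 mm to -y of the base's centre; +y is the way the carrier slides home, z up. Four steel guide posts, 8 mm thick, at x = +-77, y = 28 and 153 mm, pass through the cover, tops at z = 62 mm
- carriage (a joint): Carrier (92 mm wide aluminium deck with a green circuit board) along its slide, m: 0 fully out, 0.10 fully home against the stop; grows along the fixture's +y. Friction about 2 N; it stays where it is left
- carriage_knob (a point): On the axis of the black upright knob at the carrier's outer (-y) end, 56 mm above the bench. Knob 22 mm in diameter from 22 mm below this point to its top 14 mm above. Carrier deck 34 mm below this point; rail tops, 47 mm and more to either side (x), 32 mm below it. When home, the knob's axis is 50 mm from the cover's near edge
- fastener (a joint): Angle of the quarter-turn fastener, rad; grows clockwise seen from above. At 0 its wing lies along the fixture's y; at 1.571 wing and top slot lie along the fixture's x, in line with the two black index lines on the cover (aligned). It turns on to 1.9, so its end is not the aligned position. Friction about 0.08 N m; stays where left
- fastener_grip (a point): On the fastener's vertical axis (fixture x = 0, y = 140 mm), 19 mm above the cover's top face (75 mm above the bench while the cover is up). Steel wing 34 long, 10 thick, 24 mm high, its top 10 mm above this point with a black slot line along it, on a dark round collar 34 mm wide, 5 mm high. Moves with the cover
- cover: Aluminium cover 170 (x) x 150 (y) x 6 mm on springs, moves only down, 10 mm. Origin on its top face, middle of the clear pressing area, at fixture x = 0, y = 70 mm (55 mm from its -y edge); z 56 mm when up, 46 mm when flush on the frame. Axes as the fixture's. About 4 N starts it, 11 N holds it fully down. A key stops it about 2 mm down unless the fastener is within 0.15 rad of aligned
- brush: Loose hand brush, wooden back with pale bristles, 35 x 100 x 38 mm, origin centre of its underside; leave it alone
- spool: Loose aluminium spool, 56 mm diameter, 45 mm high, origin centre of its underside; leave it alone
- parts_tray: Loose open white plastic tray, 100 x 75 x 30 mm, origin centre of its underside; leave it alone

How it is judged:
By the outcome, as a careful person would: the job done as asked, in the order asked, and still so for the second after the job is handed in, while the arm keeps its last pose, push and grip.
It also fails if it takes over 51 s, if anything falls off the work surface, if the arm or the gripper's body presses on something with over 40 N, if the wrist force passes 120 N, or if a joint passes its speed limit or range.

## Working session

There is one attempt and no reset: what is moved stays moved. The work goes in short steps, Python scripts to look and compute and a shell command to move; the robot and the scene stay as the last step left them, time stands still between calls to the robot, and variables do not carry over. Pictures are saved under pics/ and viewed, at most 10 in all, crops included, and the job is handed in when it is done.

```bash
ls; mkdir -p pics
python3 - <<'E'
from cell import arm,vision
import cv2
for n in("top","side"):
    cv2.imwrite(f"pics/{n}0.png",vision.read_camera(n)[:,:,::-1]); print(n,vision.camera_model(n))
s=arm.sense();print(s["time"],s["position"],s["ee_rot"],s["width"],s["force"],arm.tcp_to_tips)
E
```

```text
pics
top {'vfov': 53.18360631475135, 'cx': 318.27647652817603, 'cy': 205.74290063167876, 'R': array([[-0.01227497, -0.99984339, -0.01274805],
       [-0.99125647,  0.01384263, -0.13122115],
       [ 0.13137706,  0.01102586, -0.99127115]]), 't': array([0.00894718, 0.52564893, 1.15488138])}
side {'vfov': 42.628600264293574, 'cx': 326.19505730493137, 'cy': 196.78823022914426, 'R': array([[ 0.86216491, -0.50655935,  0.00832465],
       [-0.30217292, -0.52734885, -0.79409994],
       [ 0.40664874,  0.68212961, -0.60773019]]), 't': array([-0.4667577 ,  0.23402054,  1.15691383])}
0.1 [0.29443974 0.57860093 0.25501196] [[-8.91293714e-01  4.53425409e-01 -9.55395590e-04]
 [ 4.53426394e-01  8.91291037e-01 -2.18917412e-03]
 [-1.41091647e-04 -2.38439871e-03 -9.99997147e-01]] 0.08564940989359118 [ 0.5490934   0.41216497 -0.19504772] 0.025
```

View pics/top0.png

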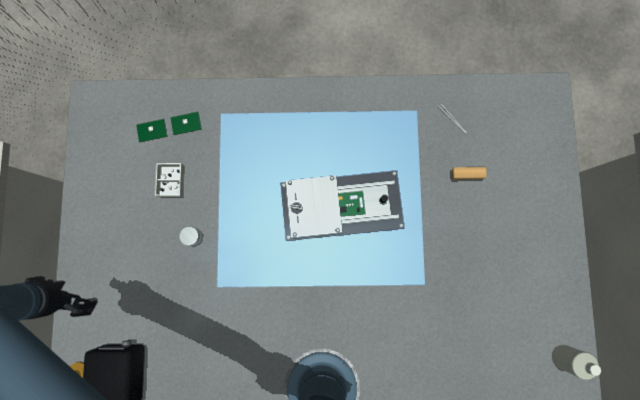

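View pics/side0.png

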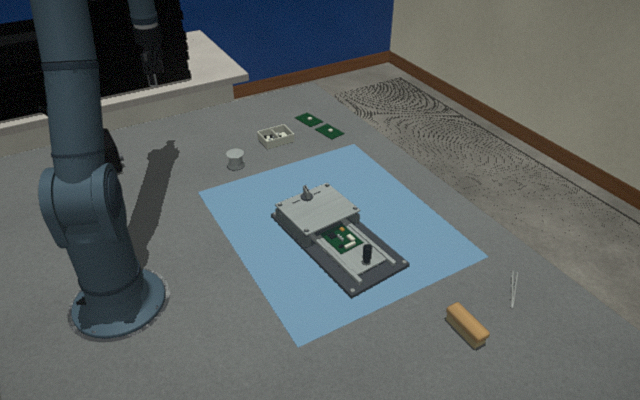

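Top view: cover around px (312,206), fastener near (296,208), knob near (382,200); the carrier is out to image right. In the side view the knob top is at about (367,246) and the fastener at about (306,191). I'll enlarge both.

Run:
```python
import cv2
a=cv2.imread("pics/top0.png")[160:250,275:410];cv2.imwrite("pics/topc.png",cv2.resize(a,None,fx=5.9,fy=5.9,interpolation=2))
b=cv2.imread("pics/side0.png")[175:300,265:415];cv2.imwrite("pics/sidec.png",cv2.resize(b,None,fx=4.8,fy=4.8,interpolation=2))
```

```text
(no output)
```

View pics/topc.png

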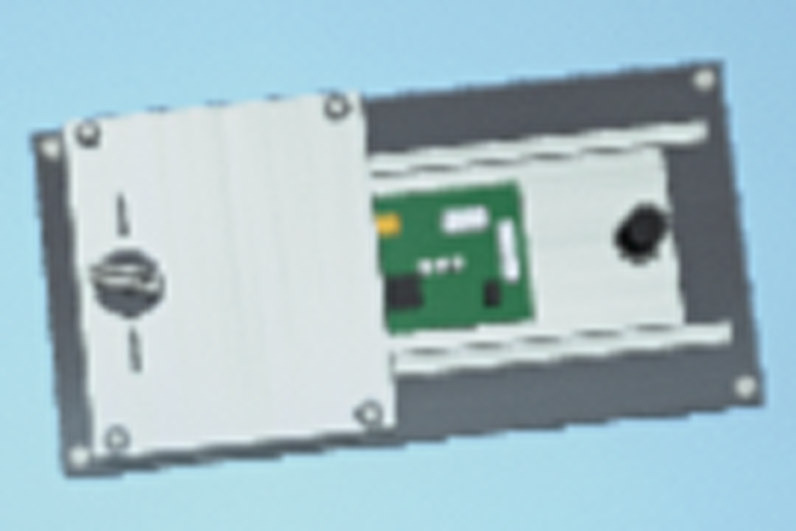

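View pics/sidec.png

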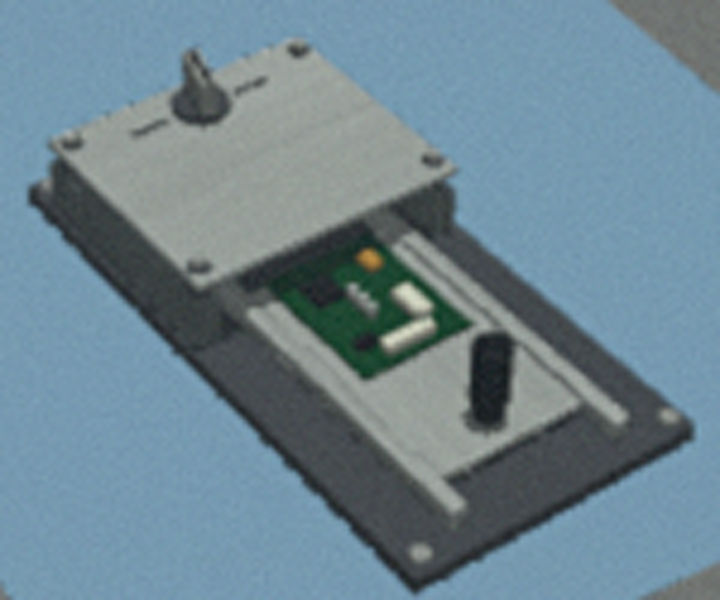

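Top crop: base corners at (32,132), (718,62), (762,402), (66,472), posts at (89,133), (337,107), (371,413), (117,438), knob at (643,229), and the wing roughly along fixture y at (127,282). Side crop: posts at (71,144), (297,48), (432,160), (199,267), knob top at (493,338).

```bash
cat > h.py <<'E'
import numpy as np,cv2
from cell import vision
from scipy.optimize import least_squares
M={n:vision.camera_model(n) for n in("top","side")}
def f(m): return 200/np.tan(np.radians(m["vfov"]/2))
def proj(n,X):
    m=M[n];c=np.atleast_2d(X)@m["R"].T+m["t"];return c[:,:2]/c[:,2:]*f(m)+[m["cx"],m["cy"]]
def ray(n,uv,z):
    m=M[n];d=m["R"].T@np.array([(uv[0]-m["cx"])/f(m),(uv[1]-m["cy"])/f(m),1]);o=-m["R"].T@m["t"]
    return o+d*(z-o[2])/d[2]
T=lambda p:np.array(p)/5.9+[275,160]-0.5+.5/5.9
S=lambda p:np.array(p)/4.8+[265,175]-0.5+.5/4.8
E
python3 - <<'E'
from h import *
pw=[(-77,153),(77,153),(77,28),(-77,28)]
# image up=+x world; fixture +y -> image left; fixture x -> ? (fixture +y=world+y => +x=image up)
tp=[T(p) for p in[(117,438),(89,133),(337,107),(371,413)]]
sp=[S(p) for p in[(71,144),(297,48),(432,160),(199,267)]]
loc=np.array(pw)/1000
def fit(P):
    A=np.array(P)[:,:2];a=loc-loc.mean(0);b=A-A.mean(0);th=np.arctan2((a[:,0]*b[:,1]-a[:,1]*b[:,0]).sum(),(a*b).sum())
    R=np.array([[np.cos(th),-np.sin(th)],[np.sin(th),np.cos(th)]]);t=A.mean(0)-R@loc.mean(0)
    return th,t,np.abs(loc@R.T+t-A).max()
for n,q in(("top",tp),("side",sp)): print(n,*fit([ray(n,p,.062) for p in q]))
bl=np.array([(-90,175),(90,175),(90,-185),(-90,-185)])/1000
loc=bl
print("base",*fit([ray("top",T(p),.012) for p in[(66,472),(32,132),(718,62),(762,402)]]))
print("knob",ray("top",T((640,228)),.070),ray("side",S((493,338)),.070))
print("fast",ray("top",T((127,282)),.083))
a=cv2.imread("pics/top0.png")[192:222,282:312];b=cv2.imread("pics/side0.png")[180:204,290:326]
a=cv2.resize(a,(600,600),interpolation=2)
b=cv2.resize(b,(720,480),interpolation=2)[:, :];cv2.imwrite("pics/f0.png",cv2.resize(np.hstack([cv2.resize(a,(400,400)),cv2.resize(b,(400,400*480//720+0))[0:0] if 0 else cv2.resize(b,(400,400))]),None,fx=1,fy=1))
E
```

```text
top 0.08904467554805995 [ 0.53080388 -0.07389707] 0.000883646099388069
side 0.09523205010738504 [ 0.52571438 -0.08242432] 0.0012467277969629986
base 0.08896267743049438 [ 0.53092244 -0.06297419] 0.0021239023364549164
knob [ 0.5403275  -0.18579331  0.07      ] [ 0.54259397 -0.18788785  0.07      ]
fast [0.51548346 0.06487736 0.083     ]
```

View pics/f0.png

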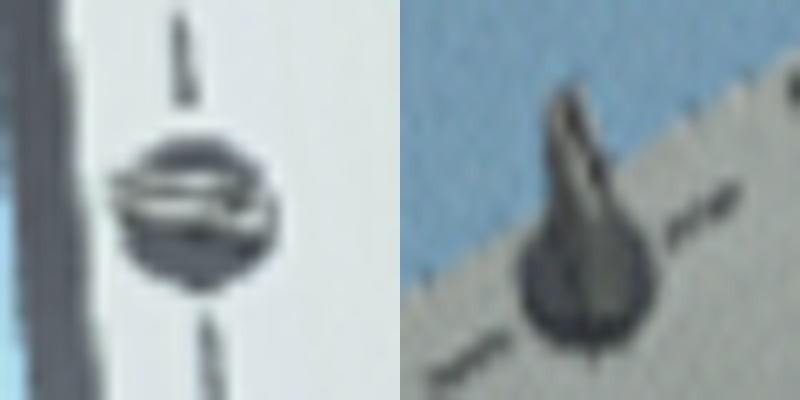

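The crop shows the slot along the wing, sloping slightly down to the right in the top view. That puts it about 0.2 rad clockwise of fixture y. The base and posts agree on the fixture pose: origin ≈(0.530,-0.074), yaw 0.089. The knob at local y ≈-0.113 gives a carriage position of about 0.022.

```bash
cat > g.py <<'E'
import sys,numpy as np
from cell import arm
from scipy.spatial.transform import Rotation as Ro
O=np.array([.5303,-.0743]);TH=.089
def to(lx,ly,z,psi,pos=None,R=None):
    """target: fixture x,y (m), world z, psi = clockwise angle (rad) of gripper y axis from fixture x"""
    s=arm.sense();pos=s["position"];R=s["ee_rot"]
    c,k=np.cos(TH),np.sin(TH);W=np.array([O[0]+c*lx-k*ly,O[1]+k*lx+c*ly,z])
    a=TH-psi;y=np.array([np.cos(a),np.sin(a),0]);zz=np.array([0,0,-1.]);G=np.c_[np.cross(y,zz),y,zz]
    d=R.T@(W-pos);r=Ro.from_matrix(R.T@G).as_rotvec()
    yy=R[:,1];d0=R.T
    rel=pos[:2]-O
    print("t",round(s["time"],2),"loc",np.round([c*rel[0]+k*rel[1],-k*rel[0]+c*rel[1],pos[2]],4),"psi",round(TH-np.arctan2(yy[1],yy[0]),4),"F",np.round(s["force"],1),"w",round(s["width"],4),"q",np.round(s["qpos"],2))
    print("shift",np.round(d/.3,4),"turn",np.round(r/np.pi,4))
to(*[float(v) for v in sys.argv[1:]])
E
python3 g.py 0 -.113 .255 0
```

```text
t 0.1 loc [-0.1769  0.6713  0.255 ] psi -1.0112 F [ 0.5  0.4 -0.2] w 0.0856 q [-1.2   0.38  0.04  1.6  -0.02  1.16 -0.05]
shift [-1.8875 -1.9025  0.0048] turn [-0.0007  0.0004  0.3219]
```

```bash
python3 -m creep '[[-0.08,-0.08,0,0,0,0.04,1],[-0.22,-0.22,0,0,0,0.09,1],[-0.36,-0.36,0,0,0,0.14,1],[-0.5,-0.5,0,0,0,0.19,1],[-0.64,-0.64,0,0,0,0.24,1],[-0.78,-0.78,0,0,0,0.29,1],[-0.9,-0.9,0,0,0,0.32,1],[-0.95,-0.95,0,0,0,0.322,1]]'; python3 g.py 0 -.113 .255 0
```

```text
time: 1.1
position: [0.4201, 0.1923, 0.2559]
ee_rot: [[-0.083, 0.997, -0.001], [0.997, 0.083, -0.001], [-0.0, -0.001, -1.0]]
force: [0.3, 1.6, -0.2]
width: 0.0853
grip_force: 0.0
t 1.1 loc [-0.0861  0.2754  0.2559] psi 0.0059 F [ 0.3  1.6 -0.2] w 0.0853 q [-0.9   0.01  0.39  2.05 -0.    1.08 -0.43]
shift [-1.2929  0.2946  0.0034] turn [-0.0003  0.0002 -0.0019]
```

```bash
python3 -m creep '[[-0.1,0.02,0,0,0,0,1],[-0.25,0.06,0,0,0,0,1],[-0.4,0.1,0,0,0,0,1],[-0.55,0.13,0,0,0,0,1],[-0.7,0.17,0,0,0,0,1],[-0.85,0.2,0,0,0,0,1],[-0.96,0.24,0,0,0,0,1],[-1,0.29,0,0,0,-0.002,1]]'; python3 g.py 0 -.113 .14 0
```

```text
time: 2.1
position: [0.533, -0.0969, 0.2561]
ee_rot: [[-0.093, 0.996, -0.0], [0.996, 0.093, -0.001], [-0.0, -0.0, -1.0]]
force: [0.2, -0.1, -0.0]
width: 0.0856
grip_force: 0.0
t 2.1 loc [ 0.0007 -0.0228  0.2561] psi -0.0042 F [ 0.2 -0.1 -0. ] w 0.0856 q [-0.51  0.21  0.69  1.89 -0.15  1.1   0.33]
shift [-0.3005 -0.0034  0.387 ] turn [-0.0001  0.0002  0.0013]
```

```bash
python3 -m creep '[[-0.1,0,0,0,0,0,1],[-0.22,0,0.03,0,0,0.001,1],[-0.29,0,0.13,0,0,0.001,1],[-0.301,-0.003,0.27,0,0,0.001,1],[-0.301,-0.003,0.4,0,0,0.001,1],[-0.301,-0.003,0.53,0,0,0.001,1],[-0.301,-0.003,0.62,0,0,0.001,1],[-0.301,-0.003,0.645,0,0,0.001,1]]'; python3 g.py 0 -.035 .062 0
python3 - <<'E'
from cell import vision
import cv2
a=vision.read_camera("side")[175:300,265:415,::-1];cv2.imwrite("pics/s1.png",cv2.resize(a,None,fx=4.8,fy=4.8))
E
```

```text
time: 3.1
position: [0.5391, -0.1832, 0.0602]
ee_rot: [[-0.094, 0.996, -0.005], [0.996, 0.094, 0.002], [0.002, -0.005, -1.0]]
force: [-0.2, -0.0, 0.7]
width: 0.0857
grip_force: 0.0
t 3.1 loc [-0.0009 -0.1092  0.0602] psi -0.0052 F [-0.2 -0.   0.7] w 0.0857 q [-0.23  0.56  0.59  1.94 -0.44  0.77  0.71]
shift [ 0.2475  0.0042 -0.0056] turn [-0.0014 -0.0006  0.0016]
```

View pics/s1.png

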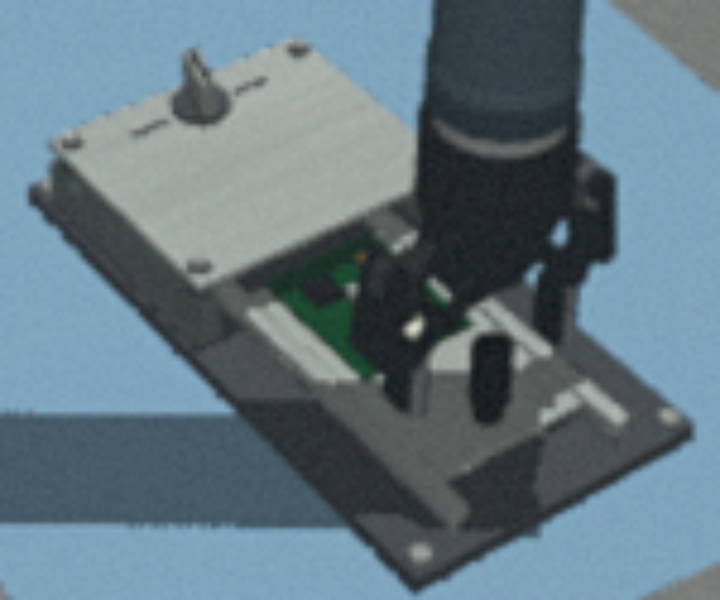

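The open fingers straddle the knob: tips at (405,400) and (555,330), knob at (490,375). They sit a few mm too far toward +y, so I'll shift back slightly and close.

```bash
python3 -m creep '[[-0.01,0,0,0,0,0,1],[-0.01,0,0,0,0,0,0],[-0.01,0,0,0,0,0,-1],[-0.01,0,0,0,0,0,-1],[-0.01,0,0,0,0,0,-1],[-0.01,0,0,0,0,0,-1],[-0.01,0,0,0,0,0,-1],[-0.01,0,0,0,0,0,-1]]'; python3 g.py 0 -.035 .062 0
```

```text
time: 4.15
position: [0.5418, -0.188, 0.0635]
ee_rot: [[-0.092, 0.996, 0.002], [0.996, 0.092, -0.0], [-0.0, 0.002, -1.0]]
force: [2.3, 1.9, 4.5]
width: 0.0204
grip_force: 58.9
t 4.15 loc [ 0.0013 -0.1143  0.0635] psi -0.003 F [2.3 1.9 4.5] w 0.0204 q [-0.22  0.56  0.59  1.94 -0.44  0.77  0.71]
shift [ 0.2643 -0.0037  0.0048] turn [0.0006 0.0001 0.0009]
```

```bash
python3 -m creep '[[0.03,0,0,0,0,0,-1],[0.07,0,0,0,0,0,-1],[0.115,0,0,0,0,0,-1],[0.16,0,0,0,0,0,-1],[0.2,0,0,0,0,0,-1],[0.23,-0.002,0,0,0,0,-1],[0.245,-0.003,0,0,0,0,-1],[0.25,-0.003,0,0,0,0,-1]]'; python3 g.py 0 -.035 .062 0
```

```text
time: 5.15
position: [0.5347, -0.1118, 0.0634]
ee_rot: [[-0.093, 0.996, 0.004], [0.996, 0.093, 0.0], [-0.0, 0.004, -1.0]]
force: [6.7, -1.3, 4.1]
width: 0.0206
grip_force: 59.5
t 5.15 loc [ 0.0011 -0.0378  0.0634] psi -0.0043 F [ 6.7 -1.3  4.1] w 0.0206 q [-0.37  0.51  0.6   2.   -0.42  0.74  0.58]
shift [ 0.0093 -0.0036  0.0048] turn [0.0012 0.0001 0.0014]
```

```bash
python3 -m creep '[[0.002,-0.003,0,0,0,0,-1],[0.004,-0.004,0,0,0,0,-1],[0.006,-0.004,0,0,0,0,-1],[0.008,-0.004,0,0,0,0,-1],[0.01,-0.004,0,0,0,0,-1],[0.012,-0.004,0,0,0,0,-1],[0.014,-0.004,0,0,0,0,-1],[0.015,-0.004,0,0,0,0,-1]]'; python3 g.py 0 -.035 .062 0
```

```text
time: 6.15
position: [0.5343, -0.1076, 0.0635]
ee_rot: [[-0.093, 0.996, 0.006], [0.996, 0.093, -0.0], [-0.001, 0.006, -1.0]]
force: [8.3, -1.6, 1.6]
width: 0.0202
grip_force: 59.4
t 6.15 loc [ 0.001  -0.0335  0.0635] psi -0.0041 F [ 8.3 -1.6  1.6] w 0.0202 q [-0.38  0.51  0.6   2.01 -0.42  0.74  0.57]
shift [-0.0048 -0.0034  0.0049] turn [0.0019 0.0003 0.0013]
```

```bash
python3 -m creep '[[0.002,-0.002,0,0,0,0,-1],[0.004,-0.004,0,0,0,0,-1],[0.006,-0.006,0,0,0,0,-1],[0.008,-0.006,0,0,0,0,-1],[0.01,-0.006,0,0,0,0,-1],[0.012,-0.006,0,0,0,0,-1],[0.014,-0.006,0,0,0,0,-1],[0.015,-0.006,0,0,0,0,-1]]'; python3 g.py 0 -.035 .062 0
```

```text
time: 7.15
position: [0.534, -0.1062, 0.0636]
ee_rot: [[-0.092, 0.996, 0.011], [0.996, 0.092, -0.006], [-0.007, 0.011, -1.0]]
force: [14.8, -6.7, -6.7]
width: 0.0204
grip_force: 59.2
t 7.15 loc [ 0.0009 -0.0321  0.0636] psi -0.003 F [14.8 -6.7 -6.7] w 0.0204 q [-0.38  0.51  0.6   2.02 -0.42  0.73  0.56]
shift [-0.0098 -0.003   0.0052] turn [0.0034 0.0021 0.001 ]
```

```bash
python3 -m creep '[[0.002,0.005,0,0,0,0,-1],[0.004,0.01,0,0,0,0,-1],[0.006,0.014,0,0,0,0,-1],[0.008,0.016,0,0,0,0,-1],[0.01,0.016,0,0,0,0,-1],[0.01,0.016,0,0,0,0,-1],[0.01,0.016,0,0,0,0,-1],[0.01,0.016,0,0,0,0,-1]]'; python3 g.py 0 -.035 .062 0
```

```text
time: 8.15
position: [0.5343, -0.1061, 0.0635]
ee_rot: [[-0.089, 0.996, 0.004], [0.996, 0.089, -0.007], [-0.007, 0.003, -1.0]]
force: [5.1, -9.6, 2.1]
width: 0.0205
grip_force: 59.4
t 8.15 loc [ 0.0011 -0.032   0.0635] psi -0.0001 F [ 5.1 -9.6  2.1] w 0.0205 q [-0.39  0.51  0.6   2.01 -0.41  0.74  0.56]
shift [-0.0099 -0.0038  0.005 ] turn [0.001  0.0024 0.    ]
```

```bash
python3 -m creep '[[-0.01,0,0,0,0,0,-1],[-0.01,0,0,0,0,0,0],[-0.01,0,0,0,0,0,1],[-0.01,0,0,0,0,0,1],[-0.01,0,-0.04,0,0,0,1],[-0.01,0,-0.12,0,0,0,1],[-0.01,0,-0.22,0,0,0,1],[-0.01,0,-0.28,0,0,0,1]]'; python3 g.py 0 .14 .14 0.22;python3 - <<'E'
from h import *
s=vision.read_camera("side")[:,:,::-1];t=vision.read_camera("top")[:,:,::-1]
cv2.imwrite("pics/s2f.png",s);cv2.imwrite("pics/t2f.png",t)
a=cv2.resize(s[175:300,265:415],(480,400),interpolation=2);b=cv2.resize(s[180:204,290:326],(320,213),interpolation=2)
o=np.zeros((400,800,3),np.uint8);o[:,:480]=a;o[:213,480:]=b;cv2.imwrite("pics/s2.png",o)
# predicted slot-line images for candidate angles, axis from cover estimate
TH=.089
for O in([.5303,-.0743],):
  for q in(0,.15,.3,.45):
    a=np.pi/2+TH-q;c=np.array(O)+.14*np.array([-np.sin(TH),np.cos(TH)]);d=np.array([np.cos(a),np.sin(a)])*.017
    P=np.array([[*(c+d),.085],[*(c-d),.085]])
    print(q,np.round(proj("side",P),1).tolist(),np.round(proj("top",P),1).tolist())
E
```

```text
time: 9.15
position: [0.5346, -0.1045, 0.1488]
ee_rot: [[-0.091, 0.996, 0.002], [0.996, 0.091, 0.0], [-0.0, 0.002, -1.0]]
force: [0.9, -0.1, -0.2]
width: 0.0854
grip_force: 0.0
t 9.15 loc [ 0.0016 -0.0305  0.1488] psi -0.0025 F [ 0.9 -0.1 -0.2] w 0.0854 q [-0.46  0.37  0.69  1.97 -0.3   0.9   0.47]
shift [ 0.5682 -0.0039  0.0294] turn [ 0.0007 -0.0001  0.0708]
0 [[302.8, 184.5], [310.0, 190.8]] [[290.0, 207.1], [301.9, 205.9]]
0.15 [[303.7, 184.2], [309.1, 191.1]] [[290.0, 206.2], [301.9, 206.7]]
0.3 [[304.6, 184.0], [308.2, 191.3]] [[290.1, 205.3], [301.8, 207.6]]
0.45 [[305.5, 183.9], [307.3, 191.4]] [[290.4, 204.5], [301.6, 208.5]]
```

View pics/s2.png

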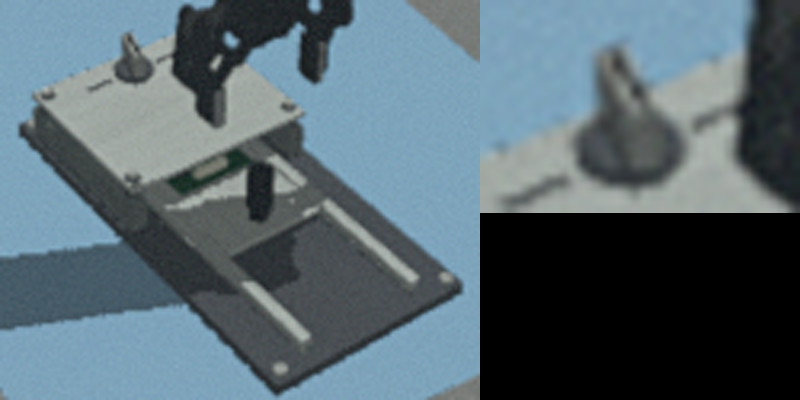

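The carrier is home: the board is under the cover and the knob is close to it. The inset shows the slot slope in the side view, dx/dy ≈0.57, which gives a fastener angle of about 0.23 rad. Now I'll move over the wing and down.

```bash
python3 -m creep '[[0.06,0,0,0,0,0.02,1],[0.18,0,0,0,0,0.04,1],[0.32,0,0,0,0,0.06,1],[0.45,-0.004,0,0,0,0.074,1],[0.54,-0.004,0,0,0,0.074,1],[0.568,-0.004,0.03,0,0,0.074,1],[0.568,-0.004,0.1,0,0,0.074,1],[0.568,-0.004,0.14,0,0,0.074,1]]'; python3 g.py 0 .14 .088 0.23
```

```text
time: 10.25
position: [0.5158, 0.0638, 0.1029]
ee_rot: [[0.142, 0.99, -0.003], [0.99, -0.142, -0.002], [-0.002, -0.002, -1.0]]
force: [-0.5, 0.6, -0.1]
width: 0.0855
grip_force: 0.0
t 10.25 loc [-0.0022  0.1389  0.1029] psi 0.2312 F [-0.5  0.6 -0.1] w 0.0855 q [-0.77  0.41  0.66  2.05 -0.34  0.8  -0.04]
shift [0.0054 0.0063 0.0497] turn [-0.0008  0.0006 -0.0004]
```

```bash
python3 -m creep '[[0.003,0.005,0.02,0,0,0,1],[0.005,0.005,0.045,0,0,0,1],[0.005,0.005,0.045,0,0,0,0.3],[0.005,0.005,0.045,0,0,0,-0.3],[0.005,0.005,0.045,0,0,0,-1],[0.005,0.005,0.045,0,0,0,-1],[0.005,0.005,0.045,0,0,0,-1],[0.005,0.005,0.045,0,0,0,-1]]'; python3 g.py 0 .14 .088 0.23
```

```text
time: 11.25
position: [0.5185, 0.0667, 0.0915]
ee_rot: [[0.141, 0.99, -0.001], [0.99, -0.141, 0.001], [0.0, -0.001, -1.0]]
force: [-2.4, 1.1, 2.6]
width: 0.0082
grip_force: 62.7
t 11.25 loc [0.0008 0.1415 0.0915] psi 0.23 F [-2.4  1.1  2.6] w 0.0082 q [-0.76  0.43  0.64  2.05 -0.37  0.78 -0.03]
shift [-0.0054 -0.0015  0.0116] turn [-0.0002 -0.0001  0.    ]
```

```bash
python3 -m creep '[[0,0,0,0,0,0.03,-1],[0,0,0,0,0,0.08,-1],[0,0,0,0,0,0.13,-1],[0,0,0,0,0,0.18,-1],[0,0,0,0,0,0.23,-1],[0,0,0,0,0,0.28,-1],[0,0,0,0,0,0.33,-1],[0,0,0,0,0,0.36,-1]]'; python3 g.py 0 .14 .088 1.571
```

```text
time: 12.25
position: [0.5183, 0.0668, 0.0913]
ee_rot: [[0.956, 0.292, -0.001], [0.292, -0.956, 0.0], [-0.001, -0.0, -1.0]]
force: [-1.7, 0.9, 3.1]
width: 0.0083
grip_force: 62.7
t 12.25 loc [0.0006 0.1416 0.0913] psi 1.3632 F [-1.7  0.9  3.1] w 0.0083 q [-0.96  0.53  0.91  2.06 -0.57  0.83 -0.99]
shift [-0.0032  0.0048  0.0108] turn [-0.0001  0.0004  0.0662]
```

```bash
python3 -m creep '[[0,0,0,0,0,0.03,-1],[0,0,0,0,0,0.055,-1],[0,0,0,0,0,0.066,-1],[0,0,0,0,0,0.067,-1],[0,0,0,0,0,0.067,-1],[0,0,0,0,0,0.067,-1],[0,0,0,0,0,0.067,-1],[0,0,0,0,0,0.067,-1]]'; python3 g.py 0 .14 .088 1.571
```

```text
time: 13.25
position: [0.5184, 0.0668, 0.0911]
ee_rot: [[0.996, 0.089, -0.001], [0.089, -0.996, 0.001], [-0.001, -0.001, -1.0]]
force: [-3.5, 1.7, 3.9]
width: 0.0086
grip_force: 62.8
t 13.25 loc [0.0007 0.1416 0.0911] psi 1.571 F [-3.5  1.7  3.9] w 0.0086 q [-0.99  0.55  0.96  2.06 -0.61  0.84 -1.16]
shift [-0.0023  0.0054  0.0105] turn [-0.0002  0.0003 -0.    ]
```

```bash
python3 -m creep '[[0,0,0,0,0,0,0],[0,0,0,0,0,0,1],[0,0,0,0,0,0,1],[0,0,0,0,0,0,1],[0,0,-0.06,0,0,0,1],[0,0,-0.15,0,0,0,1],[0,0.08,-0.2,0,0,0,0],[0,0.2,-0.2,0,0,0,-1]]';  python3 -m creep '[[0,0.1,0,0,0,0,-1],[0,0.25,0,0,0,0,-1],[0,0.36,0,0,0,0,-1],[0,0.4,0,0,0,0,-1],[0,0.4,0,0,0,0,-1],[0,0.4,0,0,0,0,-1],[0,0.4,0,0,0,0,-1],[0,0.4,0,0,0,0,-1]]'; python3 g.py 0 .07 .12 1.571
python3 - <<'E'
from h import *
s=vision.read_camera("side")[:,:,::-1];t=vision.read_camera("top")[:,:,::-1]
a=cv2.resize(t[192:222,282:312],(400,400),interpolation=2);b=cv2.resize(s[175:205,285:330],(400,267),interpolation=2)
c=cv2.resize(s[170:300,265:415],(400,347),interpolation=2)
o=np.zeros((600,800,3),np.uint8);o[:400,:400]=a;o[:267,400:]=b;o[253:600,400:]=c;cv2.imwrite("pics/f3.png",o)
E
```

```text
time: 14.25
position: [0.5256, 0.0058, 0.1534]
ee_rot: [[0.996, 0.091, 0.004], [0.091, -0.996, 0.001], [0.004, -0.0, -1.0]]
force: [-0.1, 0.2, -0.3]
width: 0.0515
grip_force: 0.0
time: 15.25
position: [0.5348, -0.1115, 0.1511]
ee_rot: [[0.996, 0.09, -0.0], [0.09, -0.996, 0.0], [-0.0, -0.0, -1.0]]
force: [-0.5, -0.7, -0.3]
width: 0.0
grip_force: 0.0
t 15.25 loc [ 0.0012 -0.0375  0.1511] psi 1.5692 F [-0.5 -0.7 -0.3] w 0.0 q [-0.7   0.5   1.03  1.97 -0.53  0.96 -0.89]
shift [-0.0033 -0.3582  0.1039] turn [-0.0001  0.0001  0.0006]
```

View pics/f3.png

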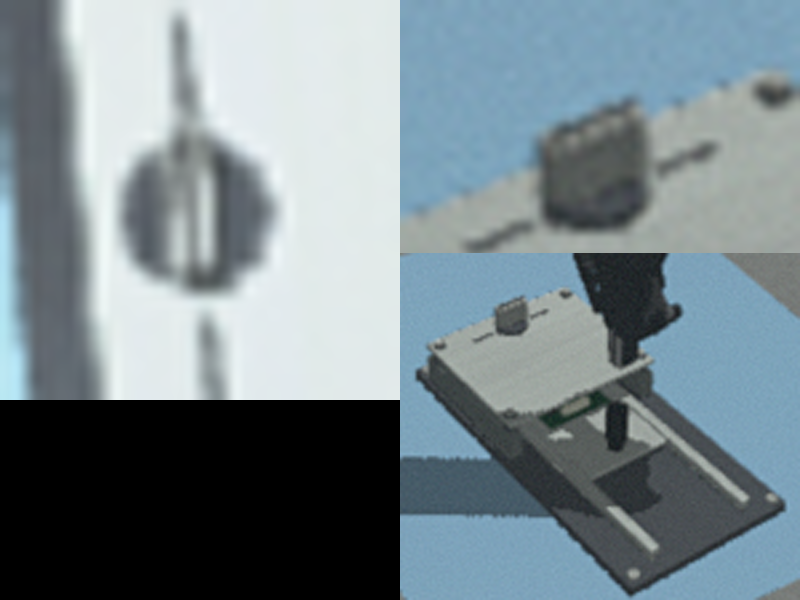

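The slot is in line with both index lines: lines at (180,20)-(190,100) and (205,320)-(215,390), wing at (190,130)-(210,285). Carrier is home and the cover is up. Next I'll press with closed fingers.

```bash
python3 -m creep '[[0,-0.06,0,0,0,0,-1],[0,-0.18,0,0,0,0,-1],[-0.003,-0.3,0,0,0,0,-1],[-0.003,-0.35,0.04,0,0,0,-1],[-0.003,-0.358,0.12,0,0,0,-1],[-0.003,-0.358,0.18,0,0,0,-1],[-0.003,-0.358,0.205,0,0,0,-1],[-0.003,-0.358,0.21,0,0,0,-1]]'; python3 g.py 0 .07 .071 1.571
```

```text
time: 16.35
position: [0.524, -0.007, 0.0878]
ee_rot: [[0.996, 0.087, -0.001], [0.087, -0.996, -0.001], [-0.001, 0.001, -1.0]]
force: [-0.3, -0.7, -0.1]
width: 0.0001
grip_force: 0.0
t 16.35 loc [-0.0002  0.0676  0.0878] psi 1.5729 F [-0.3 -0.7 -0.1] w 0.0001 q [-0.84  0.56  0.95  2.06 -0.62  0.84 -1.02]
shift [ 0.0008 -0.008   0.056 ] turn [ 0.0002  0.0003 -0.0006]
```

```bash
python3 -m creep '[[0,-0.004,0.01,0,0,0,-1],[0,-0.008,0.02,0,0,0,-1],[0,-0.008,0.028,0,0,0,-1],[0,-0.008,0.035,0,0,0,-1],[0,-0.008,0.042,0,0,0,-1],[0,-0.008,0.049,0,0,0,-1],[0,-0.008,0.055,0,0,0,-1],[0,-0.008,0.06,0,0,0,-1]]'; python3 g.py 0 .07 .071 1.571
```

```text
time: 17.35
position: [0.5245, -0.0032, 0.0712]
ee_rot: [[0.996, 0.088, 0.0], [0.088, -0.996, 0.002], [0.0, -0.002, -1.0]]
force: [-2.4, 1.6, 10.1]
width: 0.0
grip_force: 5.0
t 17.35 loc [0.0005 0.0713 0.0712] psi 1.5713 F [-2.4  1.6 10.1] w 0.0 q [-0.82  0.58  0.91  2.06 -0.65  0.81 -1.  ]
shift [-0.0017  0.0044  0.0006] turn [-0.0005 -0.0001 -0.0001]
```

Nearly flush. I'll push slightly further to about 20 N for a firm hold.

```bash
python3 -m creep '[[0,0,0.004,0,0,0,-1],[0,0,0.007,0,0,0,-1],[0,0,0.01,0,0,0,-1],[0,0,0.013,0,0,0,-1],[0,0,0.015,0,0,0,-1],[0,0,0.015,0,0,0,-1],[0,0,0.015,0,0,0,-1],[0,0,0.015,0,0,0,-1]]'; python3 g.py 0 .07 .071 1.571
```

```text
time: 18.35
position: [0.5246, -0.0034, 0.0708]
ee_rot: [[0.996, 0.087, -0.002], [0.087, -0.996, 0.007], [-0.002, -0.008, -1.0]]
force: [-14.6, 2.7, 42.1]
width: -0.0
grip_force: 21.6
t 18.35 loc [0.0007 0.0711 0.0708] psi 1.5724 F [-14.6   2.7  42.1] w -0.0 q [-0.82  0.59  0.91  2.06 -0.65  0.82 -0.99]
shift [-0.0022  0.0038 -0.0005] turn [-0.0024  0.0005 -0.0004]
```

Seated on the frame: 4.5 mm commanded, 0.4 mm moved. I'll ease the force back.

```bash
python3 -m creep '[[0,0,-0.004,0,0,0,-1],[0,0,-0.006,0,0,0,-1],[0,0,-0.006,0,0,0,-1],[0,0,-0.006,0,0,0,-1],[0,0,-0.006,0,0,0,-1],[0,0,-0.006,0,0,0,-1],[0,0,-0.006,0,0,0,-1],[0,0,-0.006,0,0,0,-1]]'; python3 g.py 0 .07 .071 1.571
python3 - <<'E'
from h import *
s=vision.read_camera("side")[:,:,::-1]
cv2.imwrite("pics/f4.png",cv2.resize(s[150:300,265:415],(600,600),interpolation=2))
E
```

```text
time: 19.35
position: [0.5245, -0.0033, 0.071]
ee_rot: [[0.996, 0.088, -0.001], [0.088, -0.996, 0.005], [-0.001, -0.005, -1.0]]
force: [-9.1, 2.5, 29.5]
width: -0.0003
grip_force: 14.7
t 19.35 loc [0.0006 0.0712 0.071 ] psi 1.5719 F [-9.1  2.5 29.5] w -0.0003 q [-0.82  0.58  0.91  2.06 -0.65  0.81 -1.  ]
shift [-0.0019  0.0042 -0.0001] turn [-0.0016  0.0003 -0.0003]
```

View pics/f4.png

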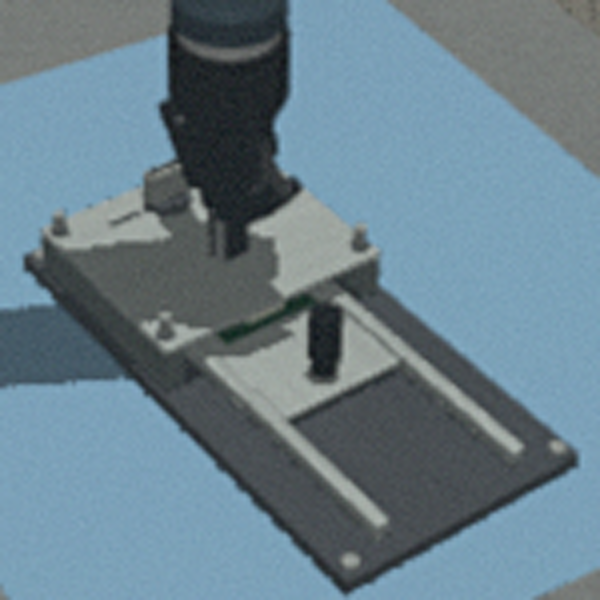

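The cover is flush, with the posts now standing out at (60,222), (165,325) and (361,237). The carrier is home, with its knob at (325,340), and the fastener at (165,185) is aligned. The force is a steady 29 N.

```bash
python3 -c "
from cell import ticket
print(ticket.sign_off())"
```

```text
the job is handed in; nothing more can be done
None
```

The job is handed in at about 19 s: carrier home against its stop, fastener lined up with the index lines, and cover held flush by the gripper at about 29 N (the press briefly reached 42 N through the closed fingertips before I eased it); I never touched the brush, spool or tray.

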